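Push the red seal home in the V-shaped stamping guide

TASK

Get the round dark-red seal ready for stamping: pick it up, stand it upright on the yellow paper in the open mouth of the V-shaped guide, about 4 cm short of its seat, then push it along the paper until it is snug against both wooden sides and the brass stop at the back, and let go of it. Leave the white seal and the green seal standing where they are.

Things in the scene. Friction and masses are not known exactly. Their poses are not given: they have to be found in the camera images.
- red_seal: The seal to use: upright round stone cylinder, dark red with a thin brass band near the top, 40 mm diameter, straight body 60 mm high (plus a 7 mm dome on top that is not solid), 140 to 280 g. Origin at the centre of its underside, z up its axis. Stands loose on the table at the start.
- guide: Fixed V: two dark wood bars (66 long, 12 thick, 14 mm high) at 45 deg to its x axis, a brass stop (14 mm high) at the narrow end. Origin: on the paper, where the seal's underside centre is when home; both bars and stop are 20 mm from it. x: push direction, mouth to stop; z up. Mouth 110 wide, 27 mm before origin. Fixed yellow pad, top 6 mm above table, reaches 145 before, 65 past, 95 mm aside.
- white_seal: A bystander: an upright round white ceramic seal with a blue band, 40 mm in diameter, 60 mm high plus a low dome. Origin at the centre of its underside. Must stay where it stands.
- green_seal: A bystander: an upright square green stone seal, 36 by 36 mm, 60 mm high plus a low dome. Origin at the centre of its underside. Must stay where it stands.

How it is judged:
By the outcome, as a careful person would: the job done as asked, in the order asked, and still so for the second after the job is handed in, with the robot touching nothing.
It also fails if it takes over 40 s, if anything falls off the work surface, if the arm or the gripper's body presses on something with over 40 N, if the wrist force passes 120 N, or if a joint passes its speed limit or range.

ROBOT

A 6-joint arm with a two-finger parallel gripper is mounted at the origin on the work surface. World frame = base frame: x ahead of the robot, y to its left, z up, the work surface at z = 0. Lengths are in m, angles in rad, forces in N, time in s.
With the tool pointing down it reaches from about 0.35 to 0.875 m from the base axis. Payload 4.2 kg.
Tool frame: the origin (TCP) lies at the very end of the fingers, on their centre line; the grasp point (between the pads) lies manip.grip_depth behind it (manip.grip_depth is the distance from the TCP to the grasp point, in m); z points along the fingers, y is the line along which they close (so a half turn about z gives the same grasp; the last joint's range is limited). The gripper opens to 85 mm and grips with 20 to 120 N. Pads are 22 mm wide; open, the fingers measure 114 mm over their backs; the gripper's body (76 mm by 85 mm) begins 54 mm behind the grasp point. The pads swing forward as they close: fully open they stand 13 mm farther back than shut.
Start: joints at [-0.896, 0.385, 0.008, 0, -1.194, -0.259], TCP at [0.252, -0.572, 0.231] pointing down, gripper open.
Joint ranges: [-3.14, 3.14], [-1.21, 2.06], [-1.07, 1.41], [-3.16, 2.05], [-2.99, -0.16], [-3.1, 3.1]. Speed limits (rad/s): [2.79, 2.79, 3.14, 3.14, 3.14, 3.14].

INTERFACE

Orientations are given as a unit quaternion [x, y, z, w].
In Python, from plant import status, optics, ticket, manip gives the robot as it stands.
- The arm moves only by the tool step_arm, never from a script. Its argument "steps" is a list of rows, each a list of 3 entries, a list of its own where there are three numbers: the turn, a rotation vector about the tool's x, y, z in degrees, then the shift along the tool's x, y, z in m, then the opening, from 0 (shut) to 1 (fully open). In form: [[[wx, wy, wz], [tx, ty, tz], gripper], ...]. A call has 1 to 8 rows; each row is the pose to reach, as a shift and turn from the pose commanded when the call began, along the tool's axes at that moment; what a row does not reach only later rows make up. A row lasts 1/10 s, in which the tool goes at most 50 mm and 8.59 degrees, less where a joint would pass 70% of its speed; a pose out of reach is approached as far as the arm can. A call with a gripper value outside its range is refused whole. The fingers move at their own pace and stop on an object; "force" is the grip in N (left out, the last holds). Time passes only in rows, so rows that repeat a pose let the fingers close. It gives the time, the measured TCP pose, the force, the opening and the grip force at its end, in the units of the state.
- status.sense(): the state, without advancing time (a new reading comes with each control period).
- optics.get_image(name): name is "side" or "top"; returns a dict with "frame" (400x640x3 uint8, red, green, blue), "vfov" (degrees; the focal length in pixels is half the picture's height over the tangent of half this angle, whatever the lens; pixels are square), "cx", "cy" (the principal point, pixels), "xyz" and "orientation" of the camera in the world. Camera axes: x right, y down, z forward; pixel columns grow to the right and rows downward; lengths in m; the calibration is good to about 2 mm. A picture is of the moment at which its call begins. There is no depth.
- ticket.hand_in(): hands the job in; it is judged then, once.
The state is a dict: "time": time; "q": joint angles; "qvel": joint speeds; "tau": joint torques, N m; "ee_pos": TCP position; "orientation": TCP orientation; "contact_force": force on the tool from outside, world axes, zero at the start; "wrist_torque": the same for the moment, N m; "grip_width": opening from 0.0 (shut) to 1.0 (fully open); "finger_force": force on a finger pad.
Only numpy, scipy, OpenCV 4.12 (cv2) and the standard library are available. Lean on these libraries where they do the work, as an engineer would, in place of code of your own. Each camera call takes 0.05 s, during which the arm holds its last target. There are 200 camera calls.

## Working session

There is one attempt and no reset: what is moved stays moved. The work goes in short steps, Python scripts to look and compute and a tool call to move; the robot and the scene stay as the last step left them, time stands still between calls to the robot, and variables do not carry over. Pictures are saved under pics/ and viewed, at most 13 in all, crops included, and the job is handed in when it is done.

Besides the shell and the picture viewer there is one more tool, called after "Request:" as name(argument=value, ...), one argument or row to a line, values as JSON. step_arm: Moves the arm, as the interface text tells. Its arguments: {"type":"object","properties":{"steps":{"type":"array","items":{"type":"array"}},"force":{"type":"number"}},"required":["steps"]}

```bash
mkdir -p pics; ls; python3 - <<'E'
from plant import status, optics, ticket, manip
import cv2,numpy as np
s=status.sense();print(s['time'],s['ee_pos'],s['orientation'],s['contact_force'],s['grip_width'],manip.grip_depth)
for n in("side","top"):
    d=optics.get_image(n);cv2.imwrite(f"pics/{n}0.png",d["frame"][:,:,::-1])
    print({k:v for k,v in d.items() if k!="frame"})
E
```

```text
pics
0.0 [ 0.25221676 -0.57120981  0.23022638] [-2.06322141e-01  9.78483515e-01  1.05109263e-03 -2.82041076e-04] [ 0.06224831  0.13524955 -0.47763099] 1.0000052559968182 0.0187
{'vfov': 56.82766166925035, 'cx': 321.1135479651428, 'cy': 201.23007686353625, 'xyz': array([ 0.51449474, -0.43650598,  0.64576584]), 'orientation': array([ 0.94266347, -0.02308911,  0.0063218 , -0.33288513])}
{'vfov': 51.39411527190025, 'cx': 319.8701326900934, 'cy': 210.80439183815972, 'xyz': array([0.48281395, 0.03242629, 0.78276696]), 'orientation': array([-0.70609046,  0.70738823, -0.0053495 ,  0.03177317])}
```

View pics/side0.png

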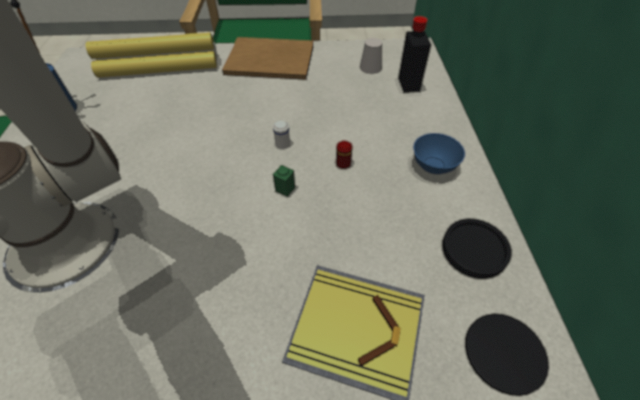

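View pics/top0.png

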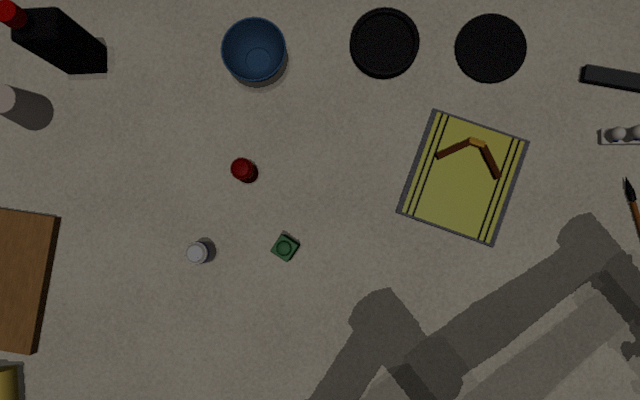

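The side view shows the red seal at (344,154), white at (282,134), green at (284,180) and the guide apex near (396,335). In the top view they are red (244,170), white (197,252), green (285,247), and the guide apex at (477,142), with its mouth facing the lower left.

```bash
cat > h.py <<'E'
import cv2,numpy as np
from scipy.spatial.transform import Rotation as R
from plant import status,optics
class Cam:
    def __init__(s,n):
        d=optics.get_image(n);s.im=d["frame"];s.f=200/np.tan(np.radians(d["vfov"])/2)
        s.c=np.array([d["cx"],d["cy"]]);s.p=d["xyz"];s.R=R.from_quat(d["orientation"]).as_matrix()
        s.hsv=cv2.cvtColor(s.im,cv2.COLOR_RGB2HSV)
    def ray(s,uv):
        uv=np.atleast_2d(uv).astype(float);v=np.c_[(uv-s.c)/s.f,np.ones(len(uv))];return v@s.R.T
    def plane(s,uv,z):
        r=s.ray(uv);return s.p+r*((z-s.p[2])/r[:,2])[:,None]
    def proj(s,P):
        q=(np.atleast_2d(P)-s.p)@s.R;return q[:,:2]/q[:,2:]*s.f+s.c
    def mask(s,lo,hi,box=None):
        m=cv2.inRange(s.hsv,np.array(lo),np.array(hi))
        if box: k=np.zeros_like(m);x0,y0,x1,y1=box;k[y0:y1,x0:x1]=255;m&=k
        return m
def big(m):
    c,_=cv2.findContours(m,cv2.RETR_EXTERNAL,cv2.CHAIN_APPROX_NONE);return max(c,key=cv2.contourArea)
def tri(a,ua,b,ub):
    A=[];B=[];r1=a.ray(ua)[0];r2=b.ray(ub)[0]
    M=np.c_[r1,-r2];t=np.linalg.lstsq(M,b.p-a.p,rcond=None)[0]
    P=a.p+r1*t[0];Q=b.p+r2*t[1];return (P+Q)/2,np.linalg.norm(P-Q)
E
python3 - <<'E'
from h import *
np.set_printoptions(precision=4,suppress=True)
T=Cam("top");S=Cam("side")
# pad corners
for c in(T,S):
    box=(380,90,560,260) if c is T else (270,250,440,400)
    m=c.mask((22,60,50),(35,255,255),box);m=cv2.morphologyEx(m,cv2.MORPH_CLOSE,np.ones((15,15)))
    q=cv2.approxPolyDP(cv2.convexHull(big(m)),6,True)[:,0];print(q.tolist());P=c.plane(q,.006);print(P)
    print(np.linalg.norm(P-np.roll(P,-1,0),axis=1))
for c,b in((T,(220,145,270,195)),(S,(325,130,365,180))):
    m=c.mask((0,120,40),(10,255,255),b)|c.mask((170,120,40),(180,255,255),b)
    k=big(m);print(cv2.minAreaRect(k),cv2.boundingRect(k),c.plane([cv2.minAreaRect(k)[0]],.03))
a=cv2.resize(T.im[150:195,220:270],None,fx=8,fy=8,interpolation=2)
b=cv2.resize(S.im[132:177,320:370],None,fx=8,fy=8,interpolation=2)
c=cv2.resize(T.im[125:190,425:510],None,fx=4.7,fy=4.7,interpolation=2)[:300,:400]
d=cv2.resize(S.im[285:370,350:420],None,fx=4,fy=4,interpolation=2)[:300,:400]
o=np.zeros((660,800,3),np.uint8)
for im,(x,y) in((a[:320],(0,0)),(b[:320],(400,0)),(c,(0,320)),(d,(400,320))):
    o[y:y+im.shape[0],x:x+im.shape[1]]=im[:660-y]
o=cv2.resize(o,(720,594));cv2.imwrite("pics/c1.png",o[:,:,::-1])
E
```

```text
[[437, 112], [524, 142], [489, 242], [402, 212]]
[[ 0.7087 -0.1586  0.006 ]
 [ 0.6504 -0.3175  0.006 ]
 [ 0.4654 -0.2495  0.006 ]
 [ 0.521  -0.0913  0.006 ]]
[0.1693 0.1971 0.1677 0.1994]
[[318, 269], [421, 298], [407, 399], [287, 357]]
[[ 0.5229 -0.089   0.006 ]
 [ 0.709  -0.1579  0.006 ]
 [ 0.6512 -0.3215  0.006 ]
 [ 0.4645 -0.2498  0.006 ]]
[0.1985 0.1735 0.2    0.1711]
((241.25003051757812, 168.25001525878906), (20.50609588623047, 21.21320343017578), 45.0) (231, 158, 22, 22) [[0.6011 0.2051 0.03  ]]
((343.01727294921875, 160.79312133789062), (12.955096244812012, 12.70595932006836), 4.763641834259033) (337, 154, 14, 14) [[0.5932 0.179  0.03  ]]
```

View pics/c1.png

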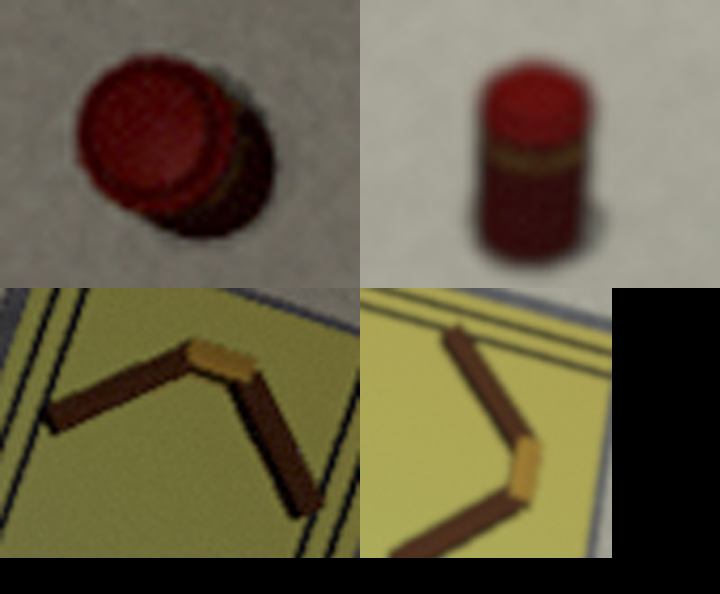

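The enlarged crops show the red seal upright: its top disc is at about (242,168.5) in the top view and its base centre at about (247.6,172.5). The V and its brass stop can be seen clearly in both views.

```bash
python3 - <<'E'
from h import *
np.set_printoptions(precision=4,suppress=True)
T=Cam("top");S=Cam("side")
res=[]
for c,b in((T,(220,145,270,195)),(S,(325,130,365,180))):
    U=4;h=cv2.resize(c.im[b[1]:b[3],b[0]:b[2]],None,fx=U,fy=U,interpolation=2)
    hs=cv2.cvtColor(h,cv2.COLOR_RGB2HSV);m=((hs[...,1]>110)*255).astype(np.uint8)
    k=big(m)[:,0]/U+np.array(b[:2])-.375
    # base end: farthest along image of world "down" dir at blob
    ctr=c.plane([k.mean(0)],.03)[0];dn=c.proj([ctr-[0,0,.03]])[0]-c.proj([ctr+[0,0,.03]])[0];L=np.linalg.norm(dn);dn/=L;pp=np.array([-dn[1],dn[0]])
    s=k@dn;w=k@pp;mid=(w.min()+w.max())/2
    lo=dn*s.max()+pp*mid;hi=dn*s.min()+pp*mid
    g=c.plane([lo],0)[0];d=g-c.p;d[2]=0;d/=np.linalg.norm(d)
    # nearest edge of base circle seen: top view/side view differ
    sg=1 if c is T else -1
    base=g-d*.02*sg;print("base edge",lo,"width",np.ptp(w),"len",np.ptp(s),L,"base centre",base[:2])
    res.append((c,lo,hi))
# cap: bright red, triangulate
cap=[]
for c,b,v in((T,(220,145,270,195),60),(S,(325,130,365,180),90)):
    m=c.mask((0,120,v),(10,255,255),b)|c.mask((170,120,v),(180,255,255),b)
    k=big(m);(x,y),r=cv2.minEnclosingCircle(k);bb=cv2.boundingRect(k);print("cap",bb,x,y,r);cap.append(np.array([x,y]))
print("tri cap",tri(T,cap[0],S,cap[1]))
# brass stop & wood
br=[]
for c,b in((T,(425,125,510,190)),(S,(345,285,420,372))):
    h=c.hsv[b[1]:b[3],b[0]:b[2]]
    br_m=c.mask((12,150,110 if c is T else 150),(22,255,255),b);k=big(br_m);r=cv2.minAreaRect(k);br.append(r[0]);print("brass",r,c.plane([r[0]],.02),c.plane(cv2.boxPoints(r),.02)[:,:2].tolist())
    wm=c.mask((0,90,20),(13,255,120),b);cs=sorted(cv2.findContours(wm,0,1)[0],key=cv2.contourArea)[-2:]
    for k in cs:
        r=cv2.minAreaRect(k);P=c.plane(cv2.boxPoints(r),.018)[:,:2];e=np.array([P[1]-P[0],P[2]-P[1]]);l=np.linalg.norm(e,axis=1);i=l.argmax()
        print("bar",cv2.contourArea(k),P.mean(0),l,np.degrees(np.arctan(e[i][1]/e[i][0])))
print(tri(T,br[0],S,br[1]))
print(T.proj([[.6241,-.2182,.006]]),)
# bystanders
for n,b,lo,hi in(("g",(265,225,305,270),(60,60,20),(95,255,255)),):
    k=big(T.mask(lo,hi,b));print(n,cv2.minAreaRect(k),T.plane([cv2.minAreaRect(k)[0]],.04))
print("w",T.plane([[197,252]],.06))
E
```

```text
base edge [255.875  178.2586] width 22.34642194024081 len 28.71156598957765 8.705413031504296 base centre [0.5752 0.1672]
base edge [342.6526 167.4218] width 14.563949420329152 len 26.806822923752776 18.339863833718198 base centre [0.5968 0.2063]
cap (233, 161, 15, 15) 240.43023681640625 167.8023223876953 7.618375301361084
cap (338, 141, 13, 8) 344.0 144.0 6.000100135803223
tri cap (array([0.5961, 0.1985, 0.0648]), np.float64(0.0007780460337125688))
brass ((475.83563232421875, 143.43836975097656), (10.767786026000977, 1.1704115867614746), 20.556045532226562) [[ 0.6455 -0.2246  0.02  ]] [[0.6480846646909466, -0.215190037609169], [0.6501037107306225, -0.2159723168399208], [0.6429565370053885, -0.2340252089350081], [0.6409409949309377, -0.2332421871290501]]
bar 159.0 [ 0.6373 -0.1841] [0.066  0.0115] -66.71478119204734
bar 169.0 [ 0.6119 -0.2517] [0.0114 0.0644] 24.92348447431481
brass ((395.6486511230469, 334.60809326171875), (5.425166606903076, 14.138313293457031), 9.462322235107422) [[ 0.648  -0.2266  0.02  ]] [[0.6397179372292772, -0.2370626793955348], [0.6475953796685426, -0.21401774737695278], [0.6564245118721066, -0.21598274897053155], [0.6483539588095257, -0.2389465882810541]]
bar 129.5 [ 0.6355 -0.1832] [0.0107 0.0581] -65.87939835443885
bar 161.0 [ 0.6112 -0.2527] [0.0632 0.0087] 25.42153415393119
(array([ 0.6474, -0.2257,  0.017 ]), np.float64(0.002406343930672482))
[[470.0424 156.48  ]]
g ((285.076904296875, 247.38461303710938), (21.0786075592041, 21.63330841064453), 33.6900634765625) [[0.4566 0.1225 0.04  ]]
w [[0.4491 0.275  0.06  ]]
```

```bash
cat >> h.py <<'E'
np.set_printoptions(precision=4,suppress=True)
def go(x,y,z,yaw=-20.3+180):
    s=status.sense();r=R.from_quat(s["orientation"]);c,k=np.cos(np.radians(yaw)),np.sin(np.radians(yaw))
    t=R.from_matrix(np.array([[c,k,0],[k,-c,0],[0,0,-1]]));d=np.array([x,y,z])-s["ee_pos"]
    print("turn",np.degrees((r.inv()*t).as_rotvec()),"shift",r.inv().apply(d),"d",d,"pos",s["ee_pos"],"t",s["time"],"F",s["contact_force"],"w",s["grip_width"],"ff",s["finger_force"])
E
python3 -c "
from h import *
go(.597,.201,.16)"
```

```text
turn [ 0.0381 -0.018  44.1196] shift [-0.6273  0.5675  0.0713] d [ 0.3446  0.7726 -0.0709] pos [ 0.2524 -0.5716  0.2309] t 0.3 F [-0.8261  0.4744 -0.127 ] w 0.9972443107220834 ff 0.0
```

Request:
step_arm(
  steps=[
    [[0, 0, 8], [-0.03, 0.028, 0.0], 1],
    [[0, 0, 16], [-0.06, 0.055, 0.0], 1],
    [[0, 0, 24], [-0.095, 0.085, 0.0], 1],
    [[0, 0, 32], [-0.13, 0.115, 0], 1],
    [[0, 0, 40], [-0.165, 0.15, 0.0], 1],
    [[0, 0, 44.1], [-0.2, 0.18, 0.0], 1],
    [[0, 0, 44.1], [-0.235, 0.21, 0.0], 1],
    [[0, 0, 44.1], [-0.27, 0.24, 0.0], 1],
  ],
  force=30,
)

```text
time: 1.1
ee_pos: [0.403, -0.2412, 0.2317]
orientation: [0.176, 0.984, -0.0, 0.0]
contact_force: [0.9, -0.3, 1.0]
grip_width: 1.003
finger_force: 0.0
```

```bash
python3 -c "
from h import *
go(.597,.201,.13)"
```

```text
turn [0.0088 0.0533 0.0311] shift [-0.0287  0.482   0.1018] d [ 0.194   0.4422 -0.1017] pos [ 0.403  -0.2412  0.2317] t 1.1 F [ 0.8689 -0.2731  0.993 ] w 1.0034696489016968 ff 0.0
```

Request:
step_arm(
  steps=[
    [[0, 0, 0], [-0.003, 0.047, 0.0], 1],
    [[0, 0, 0], [-0.006, 0.094, 0.0], 1],
    [[0, 0, 0], [-0.009, 0.141, 0.0], 1],
    [[0, 0, 0], [-0.012, 0.188, 0], 1],
    [[0, 0, 0], [-0.015, 0.235, 0.0], 1],
    [[0, 0, 0], [-0.018, 0.282, 0.0], 1],
    [[0, 0, 0], [-0.021, 0.329, 0.0], 1],
    [[0, 0, 0], [-0.024, 0.376, 0.02], 1],
  ],
)

```text
time: 1.9
ee_pos: [0.5572, 0.1029, 0.2145]
orientation: [0.175, 0.984, 0.002, 0.003]
contact_force: [1.9, -0.2, -0.1]
grip_width: 1.001
finger_force: 0.0
```

Request:
step_arm(
  steps=[
    [[0, 0, 0], [-0.002, 0.04, 0.02], 1],
    [[0, 0, 0], [-0.004, 0.07, 0.04], 1],
    [[0, 0, 0], [-0.0045, 0.09, 0.06], 1],
    [[0, 0, 0], [-0.005, 0.1, 0.08], 1],
    [[0, 0, 0], [-0.005, 0.1, 0.08], 1],
  ],
)

```text
time: 2.4
ee_pos: [0.5927, 0.1928, 0.1281]
orientation: [0.176, 0.984, -0.002, -0.003]
contact_force: [0.6, -1.2, 0.4]
grip_width: 1.002
finger_force: 0.0
```

```bash
python3 -c "
from h import *
go(.597,.201,.027)
for n in('side','top'):
    c=Cam(n);b=(200,120,300,200) if n=='top' else (290,90,410,190)
    cv2.imwrite('pics/%s1.png'%n,cv2.resize(c.im,(640,400))[:,:,::-1])
    if n=='side':a=cv2.resize(c.im[b[1]:b[3],b[0]:b[2]],(400,400),interpolation=2)
    else:
        a=np.hstack([a,cv2.resize(c.im[b[1]:b[3],b[0]:b[2]],(400,400),interpolation=2)])
cv2.imwrite('pics/c2.png',a[:,:,::-1])"
```

```text
turn [-0.2766 -0.27    0.0795] shift [-0.0017  0.0097  0.1011] d [ 0.0043  0.0082 -0.1011] pos [0.5927 0.1928 0.1281] t 2.4 F [ 0.5728 -1.1796  0.3519] w 1.0020492796111076 ff 0.0
```

View pics/c2.png

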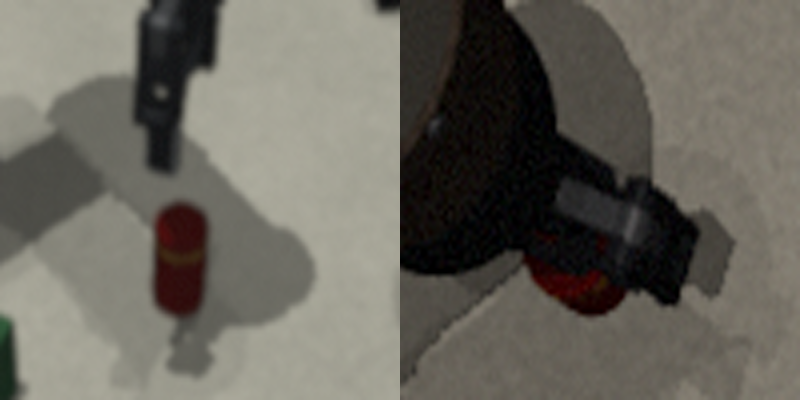

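The fingers straddle the red seal, which stands at about (182,260) in the left crop. The near finger is in line with it, as expected, so I'll go down.

Request:
step_arm(
  steps=[
    [[0, 0, 0], [-0.002, 0.009, 0.0], 1],
    [[0, 0, 0], [-0.002, 0.009, 0.025], 1],
    [[0, 0, 0], [-0.002, 0.009, 0.05], 1],
    [[0, 0, 0], [-0.002, 0.009, 0.075], 1],
    [[0, 0, 0], [-0.002, 0.009, 0.09], 1],
    [[0, 0, 0], [-0.002, 0.009, 0.101], 1],
    [[0, 0, 0], [-0.002, 0.009, 0.101], 1],
    [[0, 0, 0], [-0.002, 0.009, 0.101], 1],
  ],
)

```text
time: 3.3
ee_pos: [0.6002, 0.2004, 0.032]
orientation: [0.176, 0.984, 0.001, 0.001]
contact_force: [0.8, 0.5, 0.5]
grip_width: 1.0
finger_force: 0.0
```

```bash
python3 -c "
from h import *
go(.597,.201,.027)
c=Cam('side');b=(295,100,395,175)
cv2.imwrite('pics/c3.png',cv2.resize(c.im[b[1]:b[3],b[0]:b[2]],(800,600),interpolation=2)[:,:,::-1])"
```

```text
turn [0.0851 0.0888 0.0288] shift [ 0.0032 -0.0005  0.005 ] d [-0.0032  0.0006 -0.005 ] pos [0.6002 0.2004 0.032 ] t 3.3 F [0.8428 0.4663 0.466 ] w 1.0004984768574652 ff 0.0
```

View pics/c3.png

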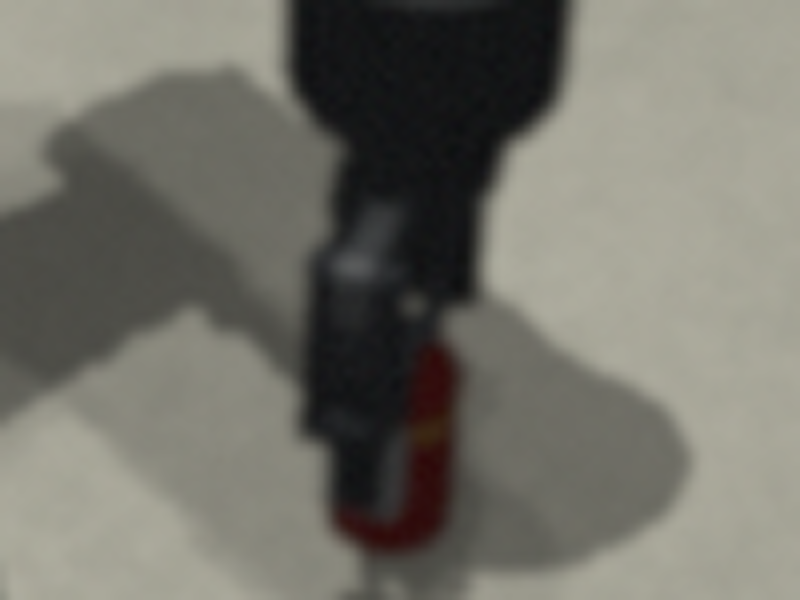

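The seal is between the fingers, with the near finger at (365,440) in the crop. I'll close now.

Request:
step_arm(
  steps=[
    [[0, 0, 0], [0.003, 0, 0.003], 1],
    [[0, 0, 0], [0.003, 0, 0.003], 0.4],
    [[0, 0, 0], [0.003, 0, 0.003], 0.2],
    [[0, 0, 0], [0.003, 0, 0.003], 0],
    [[0, 0, 0], [0.003, 0, 0.003], 0],
    [[0, 0, 0], [0.003, 0, 0.003], 0],
    [[0, 0, 0], [0.003, 0, 0.003], 0],
    [[0, 0, 0], [0.003, 0, 0.003], 0],
  ],
  force=35,
)

```text
time: 4.15
ee_pos: [0.5965, 0.2011, 0.0282]
orientation: [0.176, 0.984, -0.0, 0.0]
contact_force: [-1.2, -0.8, 4.6]
grip_width: 0.456
finger_force: 35.8
```

```bash
python3 -c "
from h import *
go(.597,.201,.027)"
```

```text
turn [0.0018 0.0154 0.0269] shift [-0.0004  0.0001  0.0012] d [ 0.0005 -0.0001 -0.0012] pos [0.5965 0.2011 0.0282] t 4.15 F [-1.2287 -0.7889  4.6343] w 0.4556375140331808 ff 35.764705538749695
```

Request:
step_arm(
  steps=[
    [[0, 0, 0], [0, 0, -0.02], 0],
    [[0, 0, 0], [0, 0, -0.05], 0],
    [[0, 0, 0], [-0.01, -0.03, -0.08], 0],
    [[0, 0, 0], [-0.02, -0.06, -0.09], 0],
    [[0, 0, 0], [-0.033, -0.1, -0.09], 0],
    [[0, 0, 0], [-0.047, -0.14, -0.09], 0],
    [[0, 0, 0], [-0.06, -0.18, -0.09], 0],
    [[0, 0, 0], [-0.073, -0.22, -0.09], 0],
  ],
)

```text
time: 4.95
ee_pos: [0.5877, -0.0319, 0.1166]
orientation: [0.176, 0.984, 0.0, -0.001]
contact_force: [1.4, -0.6, -2.6]
grip_width: 0.46
finger_force: 36.0
```

Request:
step_arm(
  steps=[
    [[0, 0, 0], [-0.013, -0.04, 0], 0],
    [[0, 0, 0], [-0.027, -0.08, 0], 0],
    [[0, 0, 0], [-0.04, -0.12, 0], 0],
    [[0, 0, 0], [-0.05, -0.145, 0], 0],
    [[0, 0, 0], [-0.055, -0.16, 0], 0],
    [[0, 0, 0], [-0.058, -0.163, 0.02], 0],
    [[0, 0, 0], [-0.058, -0.163, 0.04], 0],
    [[0, 0, 0], [-0.058, -0.163, 0.04], 0],
  ],
)

```text
time: 5.75
ee_pos: [0.5838, -0.2027, 0.0739]
orientation: [0.177, 0.984, 0.0, -0.004]
contact_force: [-1.0, 0.0, -3.5]
grip_width: 0.458
finger_force: 36.0
```

```bash
python3 -c "
from h import *
go(.5863,-.204,.0345)
c=Cam('side');t=Cam('top')
a=cv2.resize(c.im[250:400,260:460],(400,300),interpolation=2);b=cv2.resize(t.im[90:240,370:570],(400,300),interpolation=2)
cv2.imwrite('pics/c4.png',np.hstack([a,b])[:,:,::-1])"
```

```text
turn [-0.0443 -0.4694 -0.0377] shift [-0.0032 -0.0004  0.0393] d [ 0.0025 -0.0013 -0.0394] pos [ 0.5838 -0.2027  0.0739] t 5.75 F [-0.9899  0.0084 -3.4969] w 0.45784194057930444 ff 35.96127212047577
```

View pics/c4.png

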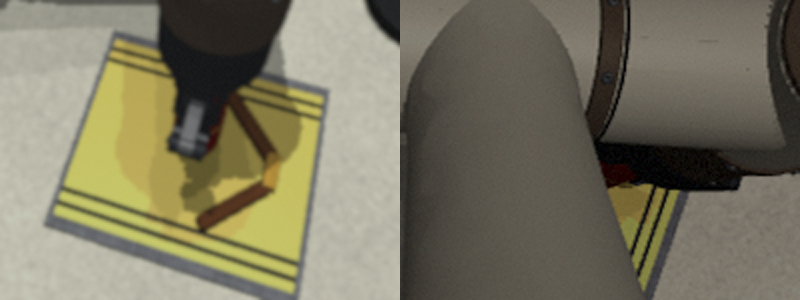

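The seal is held over the pad just before the mouth; the near finger is at (190,135) in the left crop. The top camera is blocked by the arm, so I'll lower it while watching the force.

Request:
step_arm(
  steps=[
    [[0, 0, 0], [-0.002, 0, 0.015], 0],
    [[0, 0, 0], [-0.002, 0, 0.03], 0],
    [[0, 0, 0], [-0.002, 0, 0.034], 0],
    [[0, 0, 0], [-0.002, 0, 0.034], 0],
  ],
)

```text
time: 6.25
ee_pos: [0.5882, -0.204, 0.0431]
orientation: [0.176, 0.984, -0.0, -0.001]
contact_force: [0.6, -0.8, -2.9]
grip_width: 0.456
finger_force: 36.0
```

```bash
python3 -c "
from h import *
go(.5863,-.204,.0342)"
```

```text
turn [-0.0181 -0.0652  0.0439] shift [ 0.0018 -0.0007  0.0089] d [-0.0019 -0.     -0.0089] pos [ 0.5882 -0.204   0.0431] t 6.25 F [ 0.6037 -0.7639 -2.9034] w 0.4555703572470734 ff 35.96149742603302
```

Request:
step_arm(
  steps=[
    [[0, 0, 0], [0.002, 0, 0.002], 0],
    [[0, 0, 0], [0.002, 0, 0.004], 0],
    [[0, 0, 0], [0.002, 0, 0.0055], 0],
    [[0, 0, 0], [0.002, 0, 0.0055], 0],
    [[0, 0, 0], [0.002, 0, 0.0055], 0],
  ],
)

```text
time: 6.75
ee_pos: [0.5867, -0.2035, 0.0385]
orientation: [0.176, 0.984, 0.0, 0.0]
contact_force: [0.2, 0.9, -1.6]
grip_width: 0.458
finger_force: 36.0
```

Request:
step_arm(
  steps=[
    [[0, 0, 0], [0, 0, 0.001], 0],
    [[0, 0, 0], [0, 0, 0.002], 0],
    [[0, 0, 0], [0, 0, 0.003], 0],
    [[0, 0, 0], [0, 0, 0.003], 0],
  ],
)

```text
time: 7.15
ee_pos: [0.5864, -0.2035, 0.035]
orientation: [0.176, 0.984, 0.0, -0.0]
contact_force: [-0.0, 1.1, -3.4]
grip_width: 0.455
finger_force: 36.0
```

Request:
step_arm(
  steps=[
    [[0, 0, 0], [0, 0, 0.0005], 0],
    [[0, 0, 0], [0, 0, 0.001], 0],
    [[0, 0, 0], [0, 0, 0.001], 0],
  ],
)

```text
time: 7.45
ee_pos: [0.5866, -0.2035, 0.0343]
orientation: [0.176, 0.984, -0.0, 0.0]
contact_force: [-0.7, 0.2, -2.2]
grip_width: 0.457
finger_force: 36.1
```

Request:
step_arm(
  steps=[
    [[0, 0, 0], [0, 0, 0.0005], 0],
    [[0, 0, 0], [0, 0, 0.001], 0],
    [[0, 0, 0], [0, 0, 0.001], 0],
  ],
)

```text
time: 7.75
ee_pos: [0.5867, -0.2036, 0.0342]
orientation: [0.176, 0.984, -0.0, 0.0]
contact_force: [-1.9, 1.0, 4.1]
grip_width: 0.462
finger_force: 36.7
```

Contact with the paper shows as an upward force. I'll release and back away from the guide.

Request:
step_arm(
  steps=[
    [[0, 0, 0], [0, 0, -0.0005], 0.5],
    [[0, 0, 0], [0, 0, -0.0005], 0.6],
    [[0, 0, 0], [0, 0, -0.0005], 0.8],
    [[0, 0, 0], [0, 0, -0.0005], 1],
    [[0, 0, 0], [0, 0, -0.0005], 1],
    [[0, 0, 0], [0, 0, -0.0005], 1],
    [[0, 0, 0], [0, 0, -0.0005], 1],
    [[0, 0, 0], [0, 0, -0.0005], 1],
  ],
)

```text
time: 8.55
ee_pos: [0.5866, -0.2035, 0.0337]
orientation: [0.176, 0.984, 0.0, -0.0]
contact_force: [-0.1, 0.8, -0.1]
grip_width: 1.002
finger_force: 0.0
```

Request:
step_arm(
  steps=[
    [[0, 0, 0], [0.01, 0, 0], 1],
    [[0, 0, 0], [0.025, 0, 0], 1],
    [[0, 0, 0], [0.04, 0, 0], 1],
    [[0, 0, 0], [0.055, 0, 0], 1],
    [[0, 0, 0], [0.06, 0, 0], 1],
    [[0, 0, 0], [0.06, 0, 0], 1],
    [[0, 0, 0], [0.06, 0, 0], 1],
  ],
)

```text
time: 9.25
ee_pos: [0.5309, -0.1828, 0.0341]
orientation: [0.176, 0.984, -0.0, 0.001]
contact_force: [-0.0, 0.5, 0.1]
grip_width: 1.0
finger_force: 0.0
```

Request:
step_arm(
  steps=[
    [[0, 0, 0], [0, 0, 0], 0.5],
    [[0, 0, 0], [0, 0, 0], 0],
    [[0, 0, 0], [0, 0, 0], 0],
    [[0, 0, 0], [0, 0, 0.005], 0],
    [[0, 0, 0], [0, 0, 0.01], 0],
    [[0, 0, 0], [0, 0, 0.013], 0],
    [[0, 0, 0], [0, 0, 0.013], 0],
    [[0, 0, 0], [0, 0, 0.013], 0],
  ],
)

```text
time: 10.05
ee_pos: [0.5302, -0.1827, 0.0206]
orientation: [0.176, 0.984, -0.0, -0.0]
contact_force: [0.3, 0.8, 0.1]
grip_width: 0.001
finger_force: 0.0
```

```bash
python3 -c "
from h import *
go(.5863,-.204,.02)
c=Cam('side');t=Cam('top')
a=cv2.resize(c.im[250:400,260:460],(400,300),interpolation=2);b=cv2.resize(t.im[90:240,370:570],(400,300),interpolation=2)
cv2.imwrite('pics/c5.png',np.hstack([a,b])[:,:,::-1])"
```

```text
turn [-0.0096 -0.0202  0.0277] shift [-0.06   -0.0005  0.0005] d [ 0.0561 -0.0213 -0.0006] pos [ 0.5302 -0.1827  0.0206] t 10.05 F [0.3138 0.7543 0.1413] w 0.000605657263711099 ff 0.0
```

View pics/c5.png

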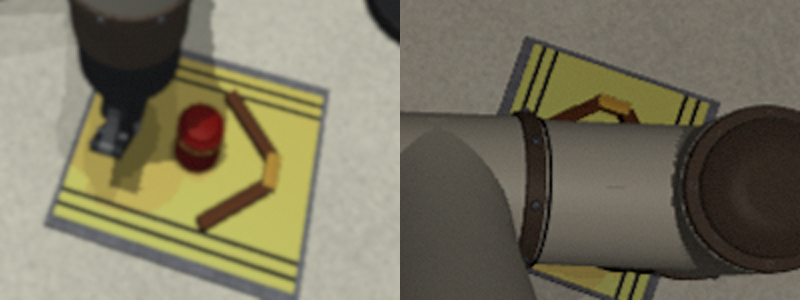

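The seal stands upright on the paper in the open mouth, at (200,138) in the left crop. The closed fingers are behind it at (118,135) and in line with it, so I'll push along tool −x.

Request:
step_arm(
  steps=[
    [[0, 0, 0], [-0.01, -0.0005, 0], 0],
    [[0, 0, 0], [-0.018, -0.0005, 0], 0],
    [[0, 0, 0], [-0.023, -0.0005, 0], 0],
    [[0, 0, 0], [-0.026, -0.0005, 0], 0],
    [[0, 0, 0], [-0.029, -0.0005, 0], 0],
    [[0, 0, 0], [-0.032, -0.0005, 0], 0],
    [[0, 0, 0], [-0.035, -0.0005, 0], 0],
    [[0, 0, 0], [-0.038, -0.0005, 0], 0],
  ],
)

```text
time: 10.95
ee_pos: [0.5653, -0.1963, 0.0206]
orientation: [0.176, 0.984, 0.0, -0.001]
contact_force: [-1.8, 0.8, 0.4]
grip_width: -0.004
finger_force: 0.4
```

Request:
step_arm(
  steps=[
    [[0, 0, 0], [-0.003, 0, 0], 0],
    [[0, 0, 0], [-0.006, 0, 0], 0],
    [[0, 0, 0], [-0.009, 0, 0], 0],
    [[0, 0, 0], [-0.012, 0, 0], 0],
    [[0, 0, 0], [-0.015, 0, 0], 0],
    [[0, 0, 0], [-0.018, 0, 0], 0],
    [[0, 0, 0], [-0.02, 0, 0], 0],
    [[0, 0, 0], [-0.02, 0, 0], 0],
  ],
)

```text
time: 11.75
ee_pos: [0.585, -0.2034, 0.0208]
orientation: [0.176, 0.984, -0.0, 0.0]
contact_force: [-0.9, 1.1, -0.3]
grip_width: -0.0
finger_force: 0.0
```

```bash
python3 -c "
from h import *
go(.5947,-.2074,.02)
c=Cam('side')
a=cv2.resize(c.im[280:370,320:440],(800,600),interpolation=2)
cv2.imwrite('pics/c6.png',a[:,:,::-1])"
```

```text
turn [0.0058 0.0385 0.0221] shift [-0.0105 -0.0004  0.0008] d [ 0.0097 -0.004  -0.0008] pos [ 0.585  -0.2034  0.0208] t 11.75 F [-0.9289  1.083  -0.3012] w -0.00031124948950391905 ff 0.016426371003035456
```

View pics/c6.png

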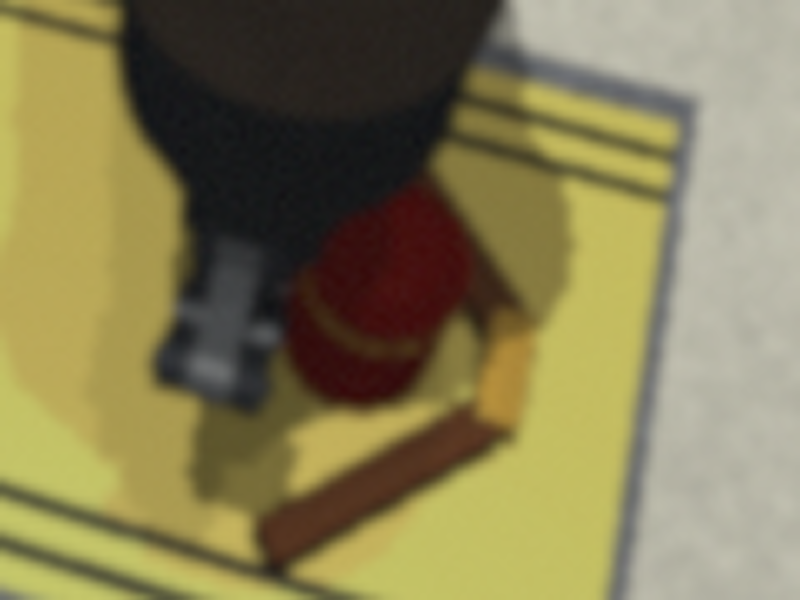

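```bash
python3 -c "
from h import *
c=Cam('side');u=np.array([.938,-.347]);o=np.array([.6238,-.2179])
for k in (0,-.0105):
    p=o+u*k
    print(k,((c.proj([[*p,.006],[*p,.066],[*(p+.02*u),.006]])-[320,280])*6.667).round(0).tolist())
m=c.mask((0,110,30),(10,255,255),(350,300,400,345))
"
```

```text
0 [[397.0, 354.0], [427.0, 266.0], [474.0, 377.0]]
-0.0105 [[358.0, 341.0], [384.0, 253.0], [434.0, 365.0]]
```

```bash
cat > tilt.py <<'E'
from h import *
def tilt(bx=(350,295,400,345)):
    c=Cam('side');b=bx;U=6
    h=cv2.resize(c.im[b[1]:b[3],b[0]:b[2]],None,fx=U,fy=U,interpolation=2)
    hs=cv2.cvtColor(h,cv2.COLOR_RGB2HSV)
    m=(((hs[...,0]<8)|(hs[...,0]>172))&(hs[...,1]>150)&(h[...,0]>35)).astype(np.uint8)*255
    m=cv2.morphologyEx(m,cv2.MORPH_CLOSE,np.ones((15,15)));k=big(m)[:,0]/U+np.array(b[:2])-.4
    # right/left silhouette lines: contour points per row, middle half
    ys=np.arange(k[:,1].min()+3,k[:,1].max()-4,.5)
    for nm,f in(("R",np.max),("L",np.min)):
        pts=np.array([[f(k[abs(k[:,1]-y)<.4,0]),y] for y in ys if (abs(k[:,1]-y)<.4).any()])
        print(nm,[tuple(p.round(1)) for p in pts[::3]])
    print(k.min(0),k.max(0))
    return c
E
python3 -c "
from tilt import *
c=tilt()
u=np.array([.938,-.347]);n=np.array([.347,.938]);p=np.array([.6238,-.2179])-.0105*u
for z in(.006,.02,.035,.05,.066):
    a=np.linspace(0,6.28,200);q=c.proj(np.c_[p[0]+.02*np.cos(a),p[1]+.02*np.sin(a),0*a+z]);print(z,q.min(0).round(1),q.max(0).round(1))
"
```

```text
R [(np.float64(385.9), np.float64(309.9)), (np.float64(387.1), np.float64(311.4)), (np.float64(388.3), np.float64(312.9)), (np.float64(388.9), np.float64(314.4)), (np.float64(389.8), np.float64(315.9)), (np.float64(390.4), np.float64(317.4)), (np.float64(390.4), np.float64(318.9)), (np.float64(390.3), np.float64(320.4)), (np.float64(390.1), np.float64(321.9)), (np.float64(389.9), np.float64(323.4)), (np.float64(390.1), np.float64(324.9)), (np.float64(386.8), np.float64(326.4)), (np.float64(385.3), np.float64(327.9)), (np.float64(383.9), np.float64(329.4)), (np.float64(379.1), np.float64(330.9)), (np.float64(372.6), np.float64(332.4)), (np.float64(382.1), np.float64(333.9)), (np.float64(381.8), np.float64(335.4))]
L [(np.float64(376.9), np.float64(309.9)), (np.float64(373.6), np.float64(311.4)), (np.float64(370.8), np.float64(312.9)), (np.float64(369.9), np.float64(314.4)), (np.float64(368.3), np.float64(315.9)), (np.float64(368.1), np.float64(317.4)), (np.float64(367.3), np.float64(318.9)), (np.float64(364.9), np.float64(320.4)), (np.float64(364.4), np.float64(321.9)), (np.float64(364.3), np.float64(323.4)), (np.float64(363.1), np.float64(324.9)), (np.float64(362.9), np.float64(326.4)), (np.float64(363.1), np.float64(327.9)), (np.float64(363.1), np.float64(329.4)), (np.float64(362.9), np.float64(330.9)), (np.float64(363.4), np.float64(332.4)), (np.float64(363.9), np.float64(333.9)), (np.float64(365.1), np.float64(335.4))]
[362.7667 306.9333] [390.4333 339.6   ]
0.006 [362.1 319.9] [385.3 343. ]
0.02 [362.7 316.8] [386.3 340.2]
0.035 [363.5 313.5] [387.6 337.1]
0.05 [364.3 309.9] [388.8 333.9]
0.066 [365.1 306. ] [390.2 330.4]
```

The silhouette matches an upright seal about 10 mm short of home: right edge at 390.4 against 390.2 expected, left edge at 362.8 against 362.1. I'll keep pushing, slower.

Request:
step_arm(
  steps=[
    [[0, 0, 0], [-0.0015, 0, 0], 0],
    [[0, 0, 0], [-0.003, 0, 0], 0],
    [[0, 0, 0], [-0.0045, 0, 0], 0],
    [[0, 0, 0], [-0.006, 0, 0], 0],
    [[0, 0, 0], [-0.007, 0, 0], 0],
    [[0, 0, 0], [-0.008, 0, 0], 0],
    [[0, 0, 0], [-0.008, 0, 0], 0],
  ],
)

```text
time: 12.6
ee_pos: [0.5922, -0.2061, 0.0208]
orientation: [0.176, 0.984, 0.0, 0.0]
contact_force: [-0.6, -0.2, 0.8]
grip_width: -0.002
finger_force: 0.2
```

Request:
step_arm(
  steps=[
    [[0, 0, 0], [-0.0005, 0, 0], 0],
    [[0, 0, 0], [-0.001, 0, 0], 0],
    [[0, 0, 0], [-0.0015, 0, 0], 0],
    [[0, 0, 0], [-0.0015, 0, 0], 0],
  ],
)

```text
time: 13.0
ee_pos: [0.5935, -0.2066, 0.0208]
orientation: [0.176, 0.984, 0.0, 0.0]
contact_force: [-1.7, 0.7, 0.9]
grip_width: 0.001
finger_force: 0.3
```

Request:
step_arm(
  steps=[
    [[0, 0, 0], [-0.0005, 0, 0], 0],
    [[0, 0, 0], [-0.001, 0, 0], 0],
    [[0, 0, 0], [-0.0015, 0, 0], 0],
    [[0, 0, 0], [-0.0015, 0, 0], 0],
  ],
)

```text
time: 13.4
ee_pos: [0.5949, -0.2071, 0.0207]
orientation: [0.176, 0.984, -0.0, 0.0]
contact_force: [-1.6, 0.5, 0.6]
grip_width: -0.001
finger_force: 0.3
```

Request:
step_arm(
  steps=[
    [[0, 0, 0], [-0.0005, 0, 0], 0],
    [[0, 0, 0], [-0.001, 0, 0], 0],
    [[0, 0, 0], [-0.001, 0, 0], 0],
  ],
)

```text
time: 13.7
ee_pos: [0.5958, -0.2075, 0.0207]
orientation: [0.176, 0.984, -0.0, -0.0]
contact_force: [-1.9, 1.0, 1.5]
grip_width: 0.002
finger_force: 0.4
```

Request:
step_arm(
  steps=[
    [[0, 0, 0], [-0.0005, 0, 0], 0],
    [[0, 0, 0], [-0.001, 0, 0], 0],
    [[0, 0, 0], [-0.001, 0, 0], 0],
  ],
)

```text
time: 14.0
ee_pos: [0.596, -0.2078, 0.0207]
orientation: [0.176, 0.984, -0.0, -0.001]
contact_force: [-5.0, 0.6, 1.9]
grip_width: 0.0
finger_force: 1.2
```

```bash
python3 -c "
from tilt import *
go(.5947,-.2074,.02);c=tilt()
cv2.imwrite('pics/c7.png',cv2.resize(c.im[280:370,320:440],(800,600),interpolation=2)[:,:,::-1])
" | grep -v '^[RL]'
```

```text
turn [-0.018  -0.094   0.0073] shift [ 0.0013 -0.0001  0.0007] d [-0.0013  0.0004 -0.0007] pos [ 0.596  -0.2078  0.0207] t 14.0 F [-4.9555  0.6355  1.8588] w 4.3038028869015316e-05 ff 1.1950977891683578
[369.7667 310.6   ] [396.1 343.1]
```

View pics/c7.png

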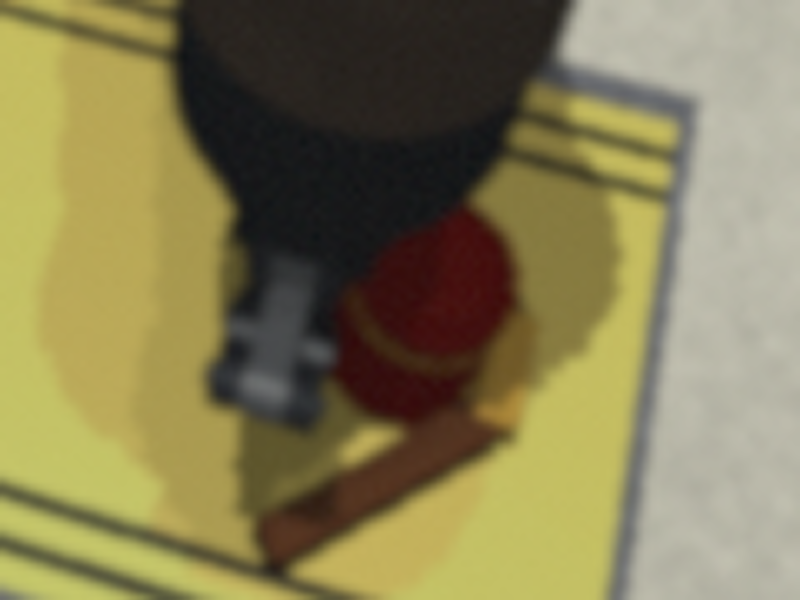

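The seal is against the near bar and the brass stop (about (500,380)), and the force is rising. I'll push a little more so it seats, then back off.

Request:
step_arm(
  steps=[
    [[0, 0, 0], [-0.0005, 0, 0], 0],
    [[0, 0, 0], [-0.001, 0, 0], 0],
    [[0, 0, 0], [-0.001, 0, 0], 0],
    [[0, 0, 0], [-0.001, 0, 0], 0],
  ],
)

```text
time: 14.45
ee_pos: [0.5961, -0.2079, 0.0205]
orientation: [0.176, 0.984, 0.0, -0.002]
contact_force: [-6.4, 2.0, 4.5]
grip_width: -0.003
finger_force: 1.9
```

Request:
step_arm(
  steps=[
    [[0, 0, 0], [-0.0005, 0, 0], 0],
    [[0, 0, 0], [-0.001, 0, 0], 0],
    [[0, 0, 0], [-0.001, 0, 0], 0],
    [[0, 0, 0], [-0.001, 0, 0], 0],
  ],
)

```text
time: 14.85
ee_pos: [0.5961, -0.2079, 0.0205]
orientation: [0.176, 0.984, 0.0, -0.003]
contact_force: [-8.0, 2.8, 5.4]
grip_width: 0.002
finger_force: 2.4
```

Firmly seated: the tool no longer moves while the force grows along the push axis. Back off slowly, then clear the view.

Request:
step_arm(
  steps=[
    [[0, 0, 0], [0.001, 0, 0], 0],
    [[0, 0, 0], [0.002, 0, 0], 0],
    [[0, 0, 0], [0.003, 0, 0], 0],
    [[0, 0, 0], [0.006, 0, 0], 0],
    [[0, 0, 0], [0.012, 0, 0], 0],
    [[0, 0, 0], [0.025, 0, 0], 0],
    [[0, 0, 0], [0.045, 0, 0], 0],
    [[0, 0, 0], [0.07, 0, 0], 0],
  ],
)

```text
time: 15.65
ee_pos: [0.534, -0.1841, 0.0211]
orientation: [0.176, 0.984, 0.0, 0.002]
contact_force: [-1.1, 0.1, -0.4]
grip_width: 0.001
finger_force: 0.0
```

Request:
step_arm(
  steps=[
    [[0, 0, 0], [0.01, 0, -0.03], 0],
    [[0, 0, 0], [0.02, 0, -0.07], 0],
    [[0, 0, 0], [0.02, 0.04, -0.1], 0],
    [[0, 0, 0], [0.02, 0.08, -0.12], 0],
    [[0, 0, 0], [0.02, 0.12, -0.13], 0],
    [[0, 0, 0], [0.02, 0.16, -0.13], 0],
    [[0, 0, 0], [0.02, 0.2, -0.13], 0],
    [[0, 0, 0], [0.02, 0.2, -0.13], 0],
  ],
)

```text
time: 16.45
ee_pos: [0.586, 0.0144, 0.1514]
orientation: [0.173, 0.985, 0.001, 0.002]
contact_force: [0.7, 0.3, 0.2]
grip_width: -0.001
finger_force: 0.0
```

```bash
python3 -c "
from tilt import *
go(.5947,-.2074,.02);c=tilt();t=Cam('top')
p=np.array([.6238,-.2179]);a=np.linspace(0,6.28,200)
for z in(.006,.066):
    q=c.proj(np.c_[p[0]+.02*np.cos(a),p[1]+.02*np.sin(a),0*a+z]);print(z,q.min(0).round(1),q.max(0).round(1))
A=cv2.resize(c.im[280:370,340:430],(400,400),interpolation=2);B=cv2.resize(t.im[120:190,430:500] ,(400,400),interpolation=2)
cv2.imwrite('pics/c8.png',np.hstack([A,B])[:,:,::-1])
" | grep -v '^[RL]'
```

```text
turn [0.155  0.235  0.3297] shift [-0.0834 -0.2059  0.1312] d [ 0.0087 -0.2218 -0.1314] pos [0.586  0.0144 0.1514] t 16.45 F [0.6724 0.2521 0.2141] w -0.0010251954638235198 ff 0.0
[369.9333 307.6   ] [394.9333 344.4333]
0.006 [368.  321.6] [391.3 344.9]
0.066 [371.5 307.9] [396.7 332.4]
```

View pics/c8.png

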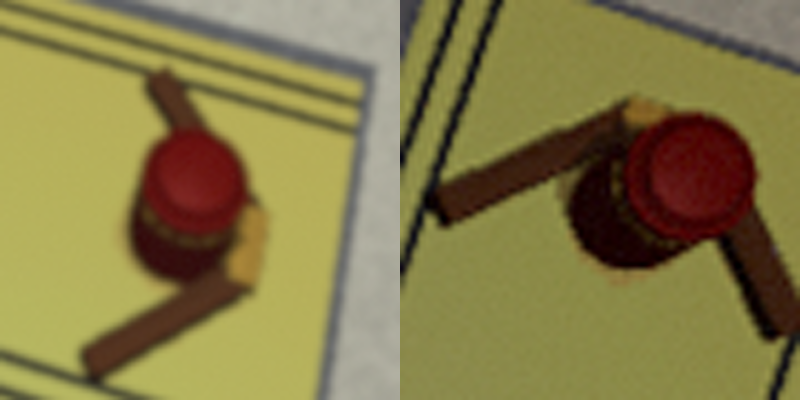

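The seal stands upright between the bars, at (195,185) in the left crop and (690,178) in the right. I'll check numerically that it stayed home.

```bash
python3 -c "
from h import *
t=Cam('top');s=Cam('side');o=np.array([.6237,-.2176]);u=np.array([.938,-.347]);n=np.array([.347,.938])
U=6
def fit(c,b,nm):
    h=cv2.resize(c.im[b[1]:b[3],b[0]:b[2]],None,fx=U,fy=U,interpolation=2).astype(int)
    hs=cv2.cvtColor(h.astype(np.uint8),cv2.COLOR_RGB2HSV)
    thr=55 if nm=='top' else 75
    m=(((hs[...,0]<8)|(hs[...,0]>172))&(hs[...,1]>150)&(h[...,0]>thr)).astype(np.uint8)*255
    m=cv2.morphologyEx(m,cv2.MORPH_CLOSE,np.ones((9,9)));k=big(m);e=cv2.fitEllipse(cv2.convexHull(k))
    uv=np.array(e[0])/U+b[:2]-.42;P=c.plane([uv],.066)[0,:2];print(nm,uv,np.array(e[1])/U,P,'along',(P-o)@u,'across',(P-o)@n);return uv
a=fit(t,(465,135,500,180),'top');b=fit(s,(360,300,405,345),'side')
print(tri(t,a,s,b))
print('exp top',t.proj([[*o,.066],[*o,.006]]),'side',s.proj([[*o,.066],[*o,.006]]))
"
```

```text
top [480.4488 150.7032] [21.8161 23.2173] [ 0.623  -0.2167] along -0.0009366612984597004 across 0.0006458153970998426
side [383.1543 320.5059] [21.8554 25.3689] [ 0.6221 -0.2188] along -0.0010334166383490508 across -0.001692295834566585
(array([ 0.6232, -0.2177,  0.063 ]), np.float64(0.000915018857082511))
exp top [[480.9904 150.3209]
 [469.72   156.6957]] side [[384.0038 319.707 ]
 [379.5223 332.8597]]
```

Both views put the seal within about 1 mm of home, which is at the limit of the calibration. There is time to spare, so I'll give it one more gentle push low down, to rule out a small rebound from tilt.

Request:
step_arm(
  steps=[
    [[0, 0, 0], [0, -0.04, 0], 0],
    [[0, 0, 0], [0, -0.08, 0], 0],
    [[0, 0, 0], [0, -0.12, 0.01], 0],
    [[0, 0, 0], [0, -0.16, 0.03], 0],
    [[0, 0, 0], [0, -0.2, 0.06], 0],
    [[0, 0, 0], [0, -0.2, 0.1], 0],
    [[0, 0, 0], [0, -0.2, 0.12], 0],
    [[0, 0, 0], [0, -0.2, 0.12], 0],
  ],
)

```text
time: 17.45
ee_pos: [0.511, -0.1787, 0.0281]
orientation: [0.178, 0.984, -0.0, -0.003]
contact_force: [-1.2, 0.2, -0.7]
grip_width: -0.004
finger_force: 0.0
```

```bash
python3 -c "
from h import *
go(.5900,-.2056,.012)"
```

```text
turn [-0.1019 -0.3668 -0.1674] shift [-0.0835  0.0024  0.0155] d [ 0.079  -0.0269 -0.0161] pos [ 0.511  -0.1787  0.0281] t 17.45 F [-1.1522  0.2267 -0.6766] w -0.003879453746724837 ff 0.0
```

Request:
step_arm(
  steps=[
    [[0, 0, 0], [-0.02, 0.001, 0.005], 0],
    [[0, 0, 0], [-0.04, 0.001, 0.01], 0],
    [[0, 0, 0], [-0.055, 0.001, 0.014], 0],
    [[0, 0, 0], [-0.065, 0.001, 0.014], 0],
    [[0, 0, 0], [-0.07, 0.001, 0.014], 0],
    [[0, 0, 0], [-0.07, 0.001, 0.014], 0],
    [[0, 0, 0], [-0.07, 0.001, 0.014], 0],
  ],
)

```text
time: 18.15
ee_pos: [0.5797, -0.2005, 0.0173]
orientation: [0.176, 0.984, 0.0, 0.0]
contact_force: [-0.3, -0.4, -0.4]
grip_width: 0.0
finger_force: 0.0
```

```bash
python3 -c "
from h import *
go(.5961,-.2079,.012)"
```

```text
turn [0.0087 0.004  0.0168] shift [-0.0179 -0.0012  0.0053] d [ 0.0164 -0.0074 -0.0053] pos [ 0.5797 -0.2005  0.0173] t 18.15 F [-0.3379 -0.3972 -0.3719] w 0.0002734717491367297 ff 0.0
```

Request:
step_arm(
  steps=[
    [[0, 0, 0], [-0.004, -0.0012, 0.003], 0],
    [[0, 0, 0], [-0.008, -0.0012, 0.005], 0],
    [[0, 0, 0], [-0.011, -0.0012, 0.005], 0],
    [[0, 0, 0], [-0.013, -0.0012, 0.005], 0],
    [[0, 0, 0], [-0.014, -0.0012, 0.005], 0],
    [[0, 0, 0], [-0.015, -0.0012, 0.005], 0],
    [[0, 0, 0], [-0.015, -0.0012, 0.005], 0],
  ],
)

```text
time: 18.85
ee_pos: [0.5935, -0.2069, 0.0116]
orientation: [0.176, 0.984, 0.0, -0.0]
contact_force: [-1.0, -0.3, -0.5]
grip_width: 0.003
finger_force: 0.0
```

Request:
step_arm(
  steps=[
    [[0, 0, 0], [-0.0005, 0, 0], 0],
    [[0, 0, 0], [-0.001, 0, 0], 0],
    [[0, 0, 0], [-0.0015, 0, 0], 0],
    [[0, 0, 0], [-0.002, 0, 0], 0],
    [[0, 0, 0], [-0.002, 0, 0], 0],
  ],
)

```text
time: 19.35
ee_pos: [0.5954, -0.2076, 0.0117]
orientation: [0.176, 0.984, 0.0, -0.0]
contact_force: [-1.8, 0.8, 1.5]
grip_width: -0.003
finger_force: 0.1
```

Request:
step_arm(
  steps=[
    [[0, 0, 0], [-0.0005, 0, 0], 0],
    [[0, 0, 0], [-0.001, 0, 0], 0],
    [[0, 0, 0], [-0.0015, 0, 0], 0],
    [[0, 0, 0], [-0.0015, 0, 0], 0],
  ],
)

```text
time: 19.75
ee_pos: [0.5956, -0.2078, 0.0115]
orientation: [0.176, 0.984, 0.0, -0.002]
contact_force: [-4.5, 1.8, 3.6]
grip_width: -0.0
finger_force: 1.0
```

Request:
step_arm(
  steps=[
    [[0, 0, 0], [-0.0005, 0, 0], 0],
    [[0, 0, 0], [-0.001, 0, 0], 0],
    [[0, 0, 0], [-0.0015, 0, 0], 0],
    [[0, 0, 0], [-0.0015, 0, 0], 0],
  ],
)

```text
time: 20.15
ee_pos: [0.5956, -0.208, 0.0112]
orientation: [0.176, 0.984, 0.0, -0.003]
contact_force: [-7.7, 4.0, 5.2]
grip_width: 0.001
finger_force: 1.6
```

Request:
step_arm(
  steps=[
    [[0, 0, 0], [0.001, 0, 0], 0],
    [[0, 0, 0], [0.002, 0, 0], 0],
    [[0, 0, 0], [0.003, 0, 0], 0],
    [[0, 0, 0], [0.005, 0, 0], 0],
    [[0, 0, 0], [0.01, 0, 0], 0],
    [[0, 0, 0], [0.02, 0, 0], 0],
    [[0, 0, 0], [0.04, 0, 0], 0],
    [[0, 0, 0], [0.06, 0, 0], 0],
  ],
)

```text
time: 20.95
ee_pos: [0.5419, -0.1876, 0.012]
orientation: [0.176, 0.984, 0.0, 0.001]
contact_force: [-0.3, -0.6, 0.9]
grip_width: 0.004
finger_force: 0.0
```

Request:
step_arm(
  steps=[
    [[0, 0, 0], [0.01, 0, -0.03], 0],
    [[0, 0, 0], [0.02, 0, -0.07], 0],
    [[0, 0, 0], [0.02, 0.04, -0.1], 0],
    [[0, 0, 0], [0.02, 0.08, -0.12], 0],
    [[0, 0, 0], [0.02, 0.12, -0.13], 0],
    [[0, 0, 0], [0.02, 0.16, -0.13], 0],
    [[0, 0, 0], [0.02, 0.16, -0.13], 0],
    [[0, 0, 0], [0.02, 0.16, -0.13], 0],
  ],
)

```text
time: 21.75
ee_pos: [0.5788, -0.0298, 0.1419]
orientation: [0.175, 0.985, 0.0, 0.0]
contact_force: [-0.7, -1.0, -0.1]
grip_width: 0.002
finger_force: 0.0
```

```bash
python3 -c "
from h import *
s=Cam('side');print(status.sense()['time'])
cv2.imwrite('pics/c9.png',s.im[:,:,::-1])"
```

```text
21.8
```

View pics/c9.png

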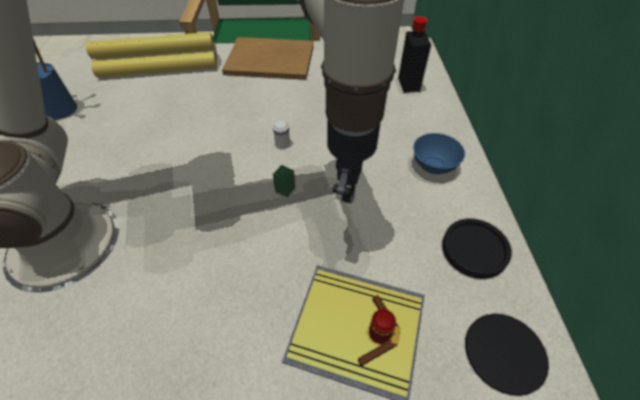

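The red seal stands upright in the guide at (383,325). The white (282,134) and green (284,180) seals have not moved, and the robot is clear of everything.

```bash
python3 -c "
from plant import ticket
print(ticket.hand_in())"
```

```text
the job is handed in; nothing more can be done
None
```

I placed the red seal upright in the mouth, pushed it home until the force rose against the stop, and let go; it measured within about 1 mm of its seat, the white and green seals stayed put, and I handed the job in at about 22 s, with no verdict shown.

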